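# Rock the stuck stopper out of the squat pigment jar

## Robot

A 6-joint arm with a two-finger parallel gripper is mounted at the origin on the work surface. World frame = base frame: x ahead of the robot, y to its left, z up, the work surface at z = 0. Lengths are in m, angles in rad, forces in N, time in s.
With the tool pointing down it reaches from about 0.35 to 0.775 m from the base axis. Payload 5.5 kg.
Tool frame: the origin (TCP) lies between the finger pads; the fingertips stand 11 mm ahead of it and the grasp point (between the pads) lies 8 mm behind it (tips_ahead is the distance from the TCP to the fingertips, in m); z points along the fingers, y is the line along which they close (so a half turn about z gives the same grasp; the last joint's range is limited). The gripper opens to 85 mm and grips with 20 to 120 N. Pads are 22 mm wide; open, the fingers measure 114 mm over their backs; the gripper's body (76 mm by 85 mm) begins 54 mm behind the grasp point. The pads swing forward as they close: fully open they stand 13 mm farther back than shut.
Start: joints at [1.043, 0.313, 0.046, 1.304, 0, 1.431], TCP at [0.217, 0.532, 0.215] pointing down, gripper open.
Joint ranges: [-2.76, 2.76], [-0.86, 1.69], [-1.03, 1.26], [-2.2, 2.34], [-1.47, 1.5], [-3.14, 3.14]. Speed limits (rad/s): [2.57, 2.57, 3.14, 3.14, 3.14, 3.14].

## Interface

Orientations are given as a unit quaternion [w, x, y, z].
In Python, from workcell import * gives the robot as it stands. The module is installed in compiled form; this text tells all that it offers.
- The arm moves only by the tool jog_arm, never from a script. Its argument "moves" is a list of rows, each an object with "fingers": the closure, from 0 (fully open) to 1 (shut); "slide": the shift along the tool's x, y, z in mm, a list of three; "angular": the turn, a rotation vector about the tool's x, y, z in degrees, a list of three. A call has 1 to 10 rows; each row is the pose to reach, as a shift and turn from the pose commanded when the call began, along the tool's axes at that moment; what a row does not reach only later rows make up. A row lasts 1/12 s, in which the tool goes at most 41.7 mm and 7.16 degrees, less where a joint would pass 70% of its speed; a pose out of reach is approached as far as the arm can. A call with a gripper value outside its range is refused whole. The fingers move at their own pace and stop on an object; "squeeze" is the grip in N (left out, the last holds). Time passes only in rows, so rows that repeat a pose let the fingers close. It gives the time, the measured TCP pose, the force, the opening and the grip force at its end, in the units of the state.
- get_state(): the state, without advancing time (a new reading comes with each control period).
- read_camera(name): name is "side" or "top" or "wrist"; returns a dict with "color" (480x640x3 uint8, red, green, blue), "fovy" (degrees; the focal length in pixels is half the picture's height over the tangent of half this angle, whatever the lens; pixels are square), "cx", "cy" (the principal point, pixels), "D" ([k1, k2, p1, p2, k3] as OpenCV has them; the pictures are not rectified), "world_from_camera" (4x4, takes a point from camera to world coordinates); the wrist camera has in their place "tool_from_camera" (4x4, takes a point from camera to tool coordinates, whose origin is the TCP and whose axes are the flange's). Camera axes: x right, y down, z forward; pixel columns grow to the right and rows downward; lengths in m; the calibration is good to about 2 mm. A picture is of the moment at which its call begins: read the wrist's pose just before it. There is no depth.
- hand_in(): hands the job in; it is judged then, once.
Trained networks look in a picture, given as the dict that the camera call returned (one of the last four; its "shot" number tells which), for a name from the list of things; names that differ only in an ending like _2 or _b are one class to them, and where a whole thing is asked for, a point or a joint stands for the part that bears it (a point fixed in the world has none). Each returns a list of dicts, best first, with "p" (0 to 1); they miss things now and then, are a little off and sometimes report something else, mostly with a low value. They report only what shows in the picture. A call takes as long as a camera call.
- look_for(target, picture): "point" ([column, row] in pixels, amid what is visible of it).
- tip_of(target, picture): "point" ([column, row] in pixels: a listed point, or the origin of a listed thing).
The state is a dict: "clock": time; "joint_pos": joint angles; "qvel": joint speeds; "tau": joint torques, N m; "tcp_pos": TCP position; "orientation": TCP orientation; "wrist_force": force on the tool from outside, world axes, zero at the start; "ft_torque": the same for the moment, N m; "finger_gap": finger opening in m; "grip_force": force on a finger pad.
Only numpy, scipy, OpenCV 4.12 (cv2) and the standard library are available. Lean on these libraries where they do the work, as an engineer would, in place of code of your own. Each camera call takes 0.05 s, during which the arm holds its last target. There are 200 camera calls.

## Task

The stopper of the squat white jar is stuck fast. Grip its wooden knob and rock it side to side, easing it up, until it comes out of the neck; a straight pull only lifts the jar, which must stay standing on the table where it is, and nothing else may be disturbed. Finish still holding the stopper upright over the mouth and just clear of it, about a finger's breadth above the rim, so that it can drip back into the jar: do not put it down or let go.

Things in the scene. Friction and masses are not known exactly. Their poses are not given: they have to be found in the camera images.
- jar: The squat jar: glazed white stoneware, 124 mm across and 104 mm high to the rim, with a short neck 55 mm across outside. Loose on the table, about 1.15 kg (1.0 to 1.3). Origin: centre of its underside; z up. Plain all round.
- jar_mouth (a point): Centre of the squat jar's mouth, in the plane of its rim (104 mm above the underside). Bore 41 mm; a sprung rubber lining 2 to 11 mm below the rim grips the plug. It resists a straight pull with 23 to 30 N, over twice the jar's weight, so that the jar comes up too; but while the stopper is being leaned to and fro, its two sides slide opposite ways and it rises against only a few newtons.
- stopper: The squat jar's stopper, 45 g, plain all round about its z axis: a wooden flange 50 mm across, 5 mm thick, that rests on the rim; a wooden knob 32 mm across above it, to 43 mm over the flange's underside; below the flange a cork plug 32 mm across, 24 mm long. Origin: centre of the flange's underside, at the middle of the jar's mouth when fully in; z up along the knob.
- stopper_knob (a point): Centre of the stopper's knob, 27 mm above the flange's underside and 22 mm above the flange's top: where to grip (32 mm wide, clear on all sides above the rim). There is room to lean the stopper about 10 degrees (0.17 rad) any way; from home the flange's edge then pivots on the rim, raising its middle by 25 mm times the lean in rad.
- stopper_tip (a point): Centre of the bottom face of the stopper's plug, 24 mm below the flange's underside. Rocking brings the stopper up a millimetre or two with each lean; it is loose once it has come up 19 mm from home, and out of the mouth altogether at 24 mm.
- tall_jar: Bystander: tall slim stoneware jar, 72 mm across and 130 mm high, with a wooden stopper like the squat jar's; 173 mm high in all. Not to be touched. Origin: centre of its underside.
- glass_a: Bystander: straight drinking glass, 58 mm across, 105 mm high, with a dark stirring stick standing in it to 152 mm. Origin: centre of its underside.
- glass_b: Bystander: another such glass with a stick.
- glass_c: Bystander: another such glass with a stick.
- squeeze_bottle: Bystander: plastic squeeze bottle with a nozzle, 74 mm across, 182 mm high. Origin: centre of its underside.
- dropper_bottle: Bystander: small dropper bottle, 30 mm across, 72 mm high, standing beside the squat jar, on the side away from the robot. Origin: centre of its underside.
- tube_a: Bystander: paint tube lying beside the squat jar on the robot's side, about 105 mm long, 28 mm wide, 22 mm high. Origin: under its middle.
- tube_b: Bystander: another such paint tube.

How it is judged:
On the way, in this order (a step that is already met when the one before it is completed fails the run):
1. the stopper, still in the neck, is leaned to one side (2.5 degrees or more against the jar) (angle between the z axis of stopper and the z axis of jar, either way round above 0.045 rad and z of stopper_tip in the frame of jar below 0.099 m), for 0.05 s.
2. it comes back through the upright, still in the neck (angle between the z axis of stopper and the z axis of jar, either way round below 0.03 rad and z of stopper_tip in the frame of jar below 0.099 m).
3. it is leaned over again while still in the neck (all of step 1), for 0.05 s.
At the end, for the whole second after the job is handed in: The fingers hold the stopper, still and upright within 11 degrees, over the jar's mouth (within 20 mm of its middle), the plug's bottom 3 to 35 mm above the rim and touching nothing of the jar; the jar stands flat on the table within 40 mm of where it was, touched by nothing of the robot (z of stopper_tip in the frame of jar between 0.107 and 0.139 m and horizontal distance between stopper_tip and jar_mouth below 0.02 m and angle between stopper's own z axis and vertical below 0.2 rad and linear speed of stopper below 0.03 m/s and contact force between the fingers and stopper above 1 N and contact force between each of stopper, the arm, the fingers and jar below 0.1 N and height (world z) of jar below 0.003 m and angle between jar's own z axis and vertical below 0.03 rad and linear speed of jar below 0.02 m/s and distance of jar from where it was at the start of the episode below 0.04 m); the arm keeps its last pose, push and grip.
It fails at once if the jar is lifted or tipped (6 mm or more at the middle of its base, or 9 degrees) or shifted by more than 40 mm (height (world z) of jar above 0.006 m or angle between jar's own z axis and vertical above 0.157 rad or distance of jar from where it was at the start of the episode above 0.04 m).
It fails at once if a bystander is shifted by more than 20 mm or tipped over (beyond 29 degrees) (distance of any of tall_jar, glass_a, glass_b, glass_c, squeeze_bottle, dropper_bottle, tube_a, tube_b from where it was at the start of the episode above 0.02 m or angle between any of tall_jar, glass_a, glass_b, glass_c, squeeze_bottle, dropper_bottle, tube_a, tube_b's own z axis and vertical above 0.5 rad).
It also fails if it takes over 45 s, if anything falls off the work surface, if the arm or the gripper's body presses on something with over 40 N, if the wrist force passes 120 N, or if a joint passes its speed limit or range.

## Working session

There is one attempt and no reset: what is moved stays moved. The work goes in short steps, Python scripts to look and compute and a tool call to move; the robot and the scene stay as the last step left them, time stands still between calls to the robot, and variables do not carry over. Pictures are saved under pics/ and viewed, at most 11 in all, crops included, and the job is handed in when it is done.

Besides the shell and the picture viewer there is one more tool, called after ">>>" as name(argument=value, ...), one argument or row to a line, values as JSON. jog_arm: Moves the arm, as the interface text tells. Its arguments: {"type":"object","properties":{"moves":{"type":"array","items":{"type":"object","properties":{"fingers":{"type":"number"},"slide":{"type":"array","items":{"type":"number"}},"angular":{"type":"array","items":{"type":"number"}}}}},"squeeze":{"type":"number"}},"required":["moves"]}

```bash
mkdir -p pics
cat > h.py <<'E'
from workcell import *
import numpy as np, cv2
from scipy.spatial.transform import Rotation as R
def Rq(q): return R.from_quat([q[1],q[2],q[3],q[0]])
def cam(name):
    s=get_state(); p=read_camera(name)
    if name=="wrist":
        T=np.eye(4);T[:3,:3]=Rq(s["orientation"]).as_matrix();T[:3,3]=s["tcp_pos"]
        p["W"]=T@np.array(p["tool_from_camera"])
    else: p["W"]=np.array(p["world_from_camera"])
    return p
def ray(p,px):
    f=240/np.tan(np.radians(p["fovy"])/2)
    K=np.array([[f,0,p["cx"]],[0,f,p["cy"]],[0,0,1]])
    u=cv2.undistortPoints(np.array([[px]],float),K,np.array(p["D"],float))[0,0]
    d=p["W"][:3,:3]@np.array([u[0],u[1],1]); return p["W"][:3,3],d/np.linalg.norm(d)
def atz(p,px,z):
    o,d=ray(p,px); return o+d*(z-o[2])/d[2]
def tri(rs):
    A=sum(np.eye(3)-np.outer(d,d) for o,d in rs); b=sum((np.eye(3)-np.outer(d,d))@o for o,d in rs)
    return np.linalg.solve(A,b)
def save(p,n): cv2.imwrite("pics/"+n,cv2.cvtColor(p["color"],cv2.COLOR_RGB2BGR))
E
python3 - <<'E'
from h import *
np.set_printoptions(precision=4,suppress=True)
s=get_state();print(s["tcp_pos"],s["orientation"],s["finger_gap"],s["clock"])
hs=dict(stopper_knob=.131,jar_mouth=.104,jar=0,tall_jar=0,glass_a=0,squeeze_bottle=0,dropper_bottle=0,tube_a=0)
for c in ["side","top"]:
    p=cam(c);save(p,c+".png");print(c,p["W"][:3,3])
    for n,z in hs.items():
        for r in tip_of(n,p)[:4]: print(n,np.round(r["point"]),round(r["p"],2),atz(p,r["point"],z))
E
```

```text
[0.2172 0.5318 0.2138] [-0.0003  0.1927  0.9813 -0.0009] 0.08562813006649432 0.0
side [ 0.1366 -0.7935  0.9503]
stopper_knob [316. 254.] 0.72 [ 0.4854 -0.0839  0.131 ]
jar_mouth [324. 259.] 0.89 [ 0.507  -0.0846  0.104 ]
jar [317. 286.] 0.94 [ 0.4891 -0.0823 -0.    ]
tall_jar [382. 380.] 0.73 [ 0.4942 -0.4049  0.    ]
tall_jar [308. 220.] 0.65 [0.5854 0.1759 0.    ]
glass_a [250. 195.] 0.9 [0.4685 0.384  0.    ]
glass_a [268. 182.] 0.64 [0.5492 0.4226 0.    ]
glass_a [324. 262.] 0.24 [ 0.5459 -0.0103  0.    ]
squeeze_bottle [382. 380.] 0.74 [ 0.4934 -0.4045  0.    ]
dropper_bottle [346. 266.] 0.66 [ 0.598  -0.0536  0.    ]
dropper_bottle [322. 260.] 0.24 [ 0.5463 -0.0019  0.    ]
tube_a [291. 318.] 0.79 [ 0.3796 -0.1469  0.    ]
tube_a [322. 451.] 0.62 [ 0.2971 -0.4841  0.    ]
top [ 0.3741 -0.0123  1.4759]
stopper_knob [359. 254.] 0.73 [ 0.4883 -0.0901  0.131 ]
jar_mouth [359. 252.] 0.74 [ 0.4954 -0.0914  0.104 ]
jar_mouth [163. 233.] 0.18 [0.5356 0.3866 0.104 ]
jar [357. 253.] 0.84 [ 0.5017 -0.0912  0.    ]
jar [372. 297.] 0.27 [ 0.3887 -0.1303  0.    ]
tall_jar [253. 218.] 0.56 [0.5893 0.1793 0.    ]
glass_a [150. 198.] 0.97 [0.6404 0.4537 0.    ]
glass_a [173. 262.] 0.71 [0.4714 0.3857 0.    ]
glass_a [162. 235.] 0.59 [0.5434 0.4196 0.    ]
squeeze_bottle [476. 255.] 0.92 [ 0.4989 -0.4025  0.    ]
dropper_bottle [345. 215.] 0.41 [ 0.6014 -0.0601  0.    ]
tube_a [508. 327.] 0.64 [ 0.314  -0.4852  0.    ]
tube_a [372. 301.] 0.57 [ 0.3795 -0.1324  0.    ]
```

View pics/top.png

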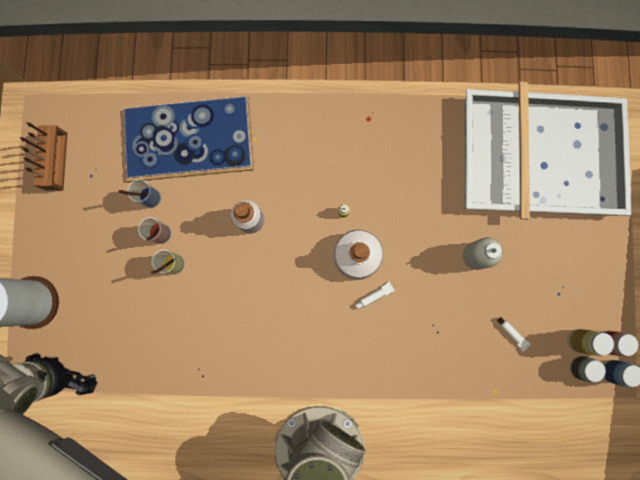

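View pics/side.png

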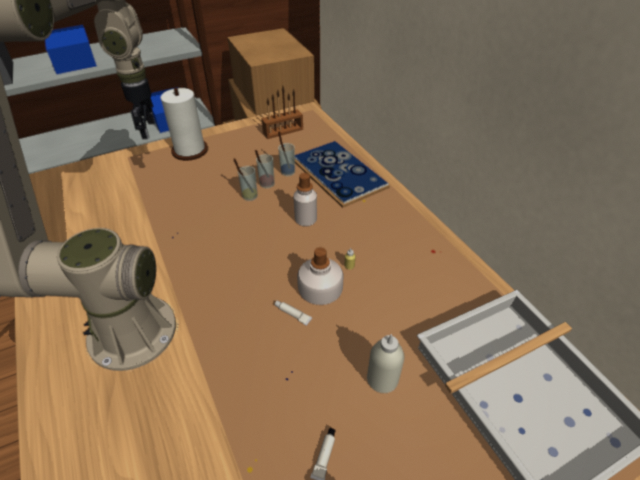

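Pictures: the top view shows the squat jar at (358,254) with its knob at (360,252), and the side view shows the knob at (320,258). Both agree with the networks. The jar is at about (0.495, -0.09) and the route to it is clear of the glasses and the tall jar.

>>> jog_arm(
  moves=[
    {"slide":[-36,-34,-8],"fingers":0},
    {"slide":[-60,-58,-20],"fingers":0},
    {"slide":[-85,-83,-30],"fingers":0},
    {"slide":[-112,-109,-40],"fingers":0},
    {"slide":[-140,-136,-45],"fingers":0},
    {"slide":[-168,-164,-45],"fingers":0},
    {"slide":[-196,-191,-45],"fingers":0},
    {"slide":[-224,-218,-45],"fingers":0},
    {"slide":[-252,-245,-45],"fingers":0},
    {"slide":[-280,-272,-45],"fingers":0},
  ],
  squeeze=60,
)

```text
schema error: expected keys fingers, slide, angular
```

>>> jog_arm(
  moves=[
    {"slide":[-28,-27,-8],"fingers":0,"angular":[0,0,0]},
    {"slide":[-56,-54,-20],"fingers":0,"angular":[0,0,0]},
    {"slide":[-84,-82,-30],"fingers":0,"angular":[0,0,0]},
    {"slide":[-112,-109,-40],"fingers":0,"angular":[0,0,0]},
    {"slide":[-140,-136,-45],"fingers":0,"angular":[0,0,0]},
    {"slide":[-168,-164,-45],"fingers":0,"angular":[0,0,0]},
    {"slide":[-196,-191,-45],"fingers":0,"angular":[0,0,0]},
    {"slide":[-224,-218,-45],"fingers":0,"angular":[0,0,0]},
    {"slide":[-252,-245,-45],"fingers":0,"angular":[0,0,0]},
    {"slide":[-280,-272,-45],"fingers":0,"angular":[0,0,0]},
  ],
  squeeze=60,
)

```text
clock: 1.73
tcp_pos: [0.3742, 0.1729, 0.2601]
orientation: [0.001, 0.193, 0.981, 0.0]
wrist_force: [0.8, 0.4, 0.5]
finger_gap: 0.0853
grip_force: 0.0
```

>>> jog_arm(
  moves=[
    {"slide":[-28,-27,0],"fingers":0,"angular":[0,0,0]},
    {"slide":[-56,-54,0],"fingers":0,"angular":[0,0,0]},
    {"slide":[-84,-82,0],"fingers":0,"angular":[0,0,0]},
    {"slide":[-112,-109,0],"fingers":0,"angular":[0,0,0]},
    {"slide":[-140,-136,0],"fingers":0,"angular":[0,0,0]},
    {"slide":[-168,-164,0],"fingers":0,"angular":[0,0,0]},
    {"slide":[-190,-185,0],"fingers":0,"angular":[0,0,0]},
    {"slide":[-205,-199,0],"fingers":0,"angular":[0,0,0]},
    {"slide":[-205,-199,0],"fingers":0,"angular":[0,0,0]},
    {"slide":[-205,-199,0],"fingers":0,"angular":[0,0,0]},
  ],
)

```text
clock: 2.57
tcp_pos: [0.4884, -0.0881, 0.2593]
orientation: [-0.0, 0.194, 0.981, 0.0]
wrist_force: [-0.3, -0.6, -0.9]
finger_gap: 0.0857
grip_force: 0.0
```

Run:
```python
from h import *
np.set_printoptions(precision=4,suppress=True)
s=get_state();print(s["tcp_pos"],s["orientation"],s["joint_pos"],s["clock"])
hs=dict(stopper_knob=.131,jar_mouth=.104,jar=0,stopper=.104)
rs={}
for c in ["wrist","side","top"]:
    p=cam(c);save(p,c+"2.png")
    for n,z in hs.items():
        for r in tip_of(n,p)[:1]:
            print(c,n,np.round(r["point"]),round(r["p"],2),atz(p,r["point"],z)); rs.setdefault(n,[]).append(ray(p,r["point"]))
for n in rs:
    if len(rs[n])>1: print(n,tri(rs[n]))
```

```text
[ 0.4884 -0.0881  0.2593] [-0.0004  0.1939  0.981   0.0002] [-0.3405  0.1509 -0.0548  1.3659  0.0003  0.0496] 2.5667
wrist stopper_knob [320. 240.] 0.69 [ 0.4973 -0.0902  0.131 ]
wrist jar [316. 207.] 0.95 [ 0.4941 -0.0924  0.    ]
wrist stopper [316. 231.] 0.74 [ 0.496 -0.093  0.104]
side stopper_knob [317. 254.] 0.75 [ 0.4881 -0.0865  0.131 ]
side jar_mouth [324. 263.] 0.58 [ 0.501  -0.0991  0.104 ]
side jar [317. 284.] 0.63 [ 0.4918 -0.0764  0.    ]
side stopper [321. 259.] 0.65 [ 0.4994 -0.0835  0.104 ]
stopper_knob [ 0.4917 -0.0889  0.1342]
jar [ 0.4881 -0.0904  0.0181]
stopper [ 0.4943 -0.0921  0.1143]
```

View pics/wrist2.png

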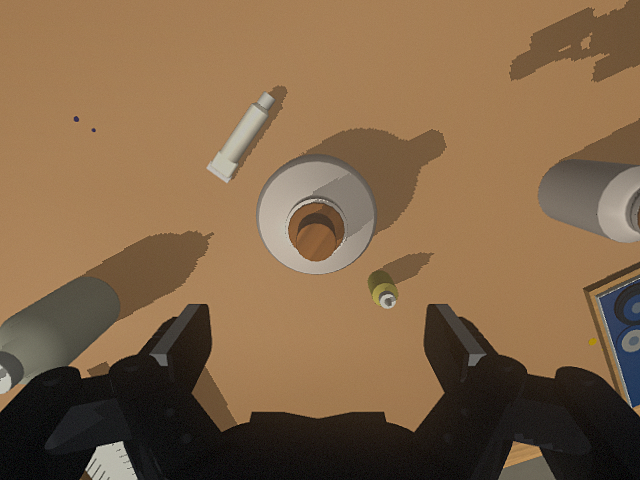

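Wrist picture: the knob's top is at about (317,241), midway between the open fingers (about x=318), with the dropper bottle at (383,290) well below the finger path. I take the knob axis as (0.495, -0.0915) and will descend partway, then check.

>>> jog_arm(
  moves=[
    {"slide":[-7,-1,30],"fingers":0,"angular":[0,0,0]},
    {"slide":[-7,-1,55],"fingers":0,"angular":[0,0,0]},
    {"slide":[-7,-1,69],"fingers":0,"angular":[0,0,0]},
    {"slide":[-7,-1,69],"fingers":0,"angular":[0,0,0]},
    {"slide":[-7,-1,69],"fingers":0,"angular":[0,0,0]},
  ],
)

```text
clock: 3.73
tcp_pos: [0.4939, -0.0905, 0.1903]
orientation: [-0.001, 0.193, 0.981, 0.0]
wrist_force: [0.9, 0.1, 0.5]
finger_gap: 0.0854
grip_force: 0.0
```

Run:
```python
from h import *
np.set_printoptions(precision=4,suppress=True)
s=get_state();print(s["tcp_pos"],s["clock"])
p=cam("wrist");save(p,"wrist3.png")
for n,z in dict(stopper_knob=.131,stopper=.104,jar=0).items():
    for r in tip_of(n,p)[:1]: print(n,np.round(r["point"]),r["p"],atz(p,r["point"],z))
# where known model points would project
f=240/np.tan(np.radians(p["fovy"])/2);K=np.array([[f,0,p["cx"]],[0,f,p["cy"]],[0,0,1]])
V=np.linalg.inv(p["W"]); a=np.linspace(0,2*np.pi,60)
im=p["color"][...,::-1].copy()
for z,r in ((.147,.016),(.109,.025),(.104,.0275)):
    c=np.c_[.495+r*np.cos(a),-.0915+r*np.sin(a),0*a+z]
    q=cv2.projectPoints(c,cv2.Rodrigues(V[:3,:3])[0],V[:3,3],K,np.array(p["D"],float))[0][:,0]
    cv2.polylines(im,[q.astype(int)],True,(0,255,0),1)
cv2.imwrite("pics/wrist3.png",im)
```

```text
[ 0.4939 -0.0905  0.1903] 3.7333
stopper_knob [318. 261.] 0.91 [ 0.4971 -0.092   0.131 ]
stopper [313. 248.] 0.69 [ 0.4957 -0.0948  0.104 ]
jar [317. 216.] 0.86 [ 0.4953 -0.0923  0.    ]
```

View pics/wrist3.png

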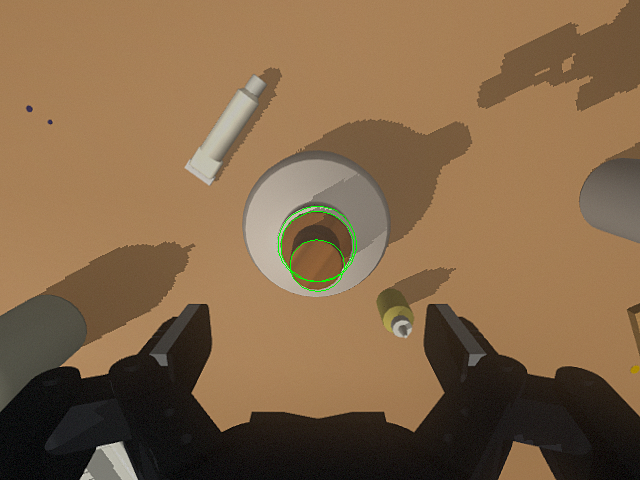

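The overlaid model circles match the knob, flange and rim to about a millimetre. Now I go down and grip.

>>> jog_arm(
  moves=[
    {"slide":[-2,-0.5,30],"fingers":0,"angular":[0,0,0]},
    {"slide":[-2,-0.5,50],"fingers":0,"angular":[0,0,0]},
    {"slide":[-2,-0.5,60],"fingers":0,"angular":[0,0,0]},
    {"slide":[-2,-0.5,64],"fingers":0,"angular":[0,0,0]},
    {"slide":[-2,-0.5,64],"fingers":0.3,"angular":[0,0,0]},
    {"slide":[-2,-0.5,64],"fingers":0.5,"angular":[0,0,0]},
  ],
  squeeze=80,
)

```text
clock: 4.43
tcp_pos: [0.4968, -0.0921, 0.1278]
orientation: [0.001, 0.193, 0.981, -0.0]
wrist_force: [0.3, 0.2, -0.5]
finger_gap: 0.0639
grip_force: 0.0
```

>>> jog_arm(
  moves=[
    {"slide":[0,0,0],"fingers":1,"angular":[0,0,0]},
    {"slide":[0,0,0],"fingers":1,"angular":[0,0,0]},
    {"slide":[0,0,0],"fingers":1,"angular":[0,0,0]},
    {"slide":[0,0,0],"fingers":1,"angular":[0,0,0]},
    {"slide":[0,0,0],"fingers":1,"angular":[0,0,0]},
    {"slide":[0,0,0],"fingers":1,"angular":[0,0,0]},
  ],
  squeeze=80,
)

```text
clock: 4.93
tcp_pos: [0.5045, -0.0916, 0.1351]
orientation: [0.01, 0.192, 0.981, 0.002]
wrist_force: [0.9, -1.4, 0.3]
finger_gap: 0.0128
grip_force: 0.0
```

The opening went to 13 mm with no grip, so the fingers are not on the knob. I'll look before doing anything else.

Run:
```python
from h import *
np.set_printoptions(precision=4,suppress=True)
s=get_state();print(s["tcp_pos"],s["orientation"],s["finger_gap"],s["grip_force"],s["wrist_force"],s["clock"],s["joint_pos"],s["qvel"])
p=cam("wrist");save(p,"w4.png");q=cam("side")
s=get_state();print(s["tcp_pos"],s["orientation"],s["finger_gap"],s["grip_force"],s["clock"])
a=p["color"][...,::-1]; b=cv2.resize(q["color"][200:320,240:400,::-1],(640,480),interpolation=cv2.INTER_CUBIC)
cv2.imwrite("pics/m4.png",cv2.resize(np.hstack([a,b]),(800,300)))
```

```text
[ 0.5045 -0.0916  0.1351] [0.0099 0.1919 0.9814 0.0021] 0.012774473302638435 0.0 [ 0.8891 -1.4238  0.3292] 4.9333 [-0.3407  0.2165 -0.283   1.0523  0.0071  0.0455] [-0.0109  0.0371 -0.0755 -0.0333 -0.1493  0.0004]
[ 0.4994 -0.0924  0.1304] [ 0.0043  0.1923  0.9813 -0.0002] 0.0001560015681215643 6.975850572343916 5.0333
```

View pics/m4.png

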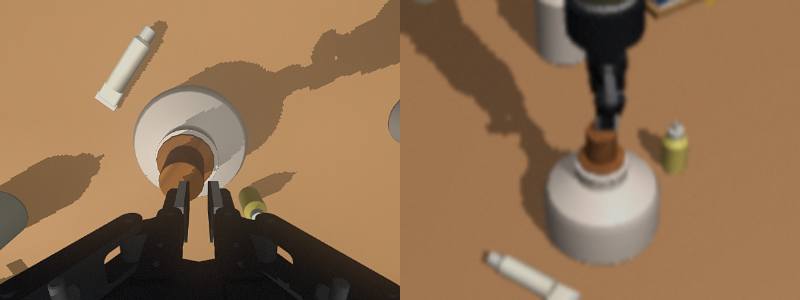

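The wrist view has the fingertips at about (293–341, 291), short of the knob at about (285,295). The side view has the fingers behind and above the knob, on its far side, so they slipped off that side. The stopper and jar look upright. I'll check where the TCP projects and remeasure.

Run:
```python
from h import *
np.set_printoptions(precision=4,suppress=True)
def proj(p,X):
    f=240/np.tan(np.radians(p["fovy"])/2);K=np.array([[f,0,p["cx"]],[0,f,p["cy"]],[0,0,1]]);V=np.linalg.inv(p["W"])
    return cv2.projectPoints(np.array(X,float),cv2.Rodrigues(V[:3,:3])[0],V[:3,3],K,np.array(p["D"],float))[0][:,0]
s=get_state();print(s["tcp_pos"],s["orientation"],s["finger_gap"],s["grip_force"],s["wrist_force"],s["ft_torque"])
t=np.array(s["tcp_pos"]);Z=Rq(s["orientation"]).as_matrix()[:,2]
X=[t+.011*Z,t,t-.008*Z,t-.054*Z]
a=np.linspace(0,2*np.pi,60); ims=[]
for c in ["wrist","side"]:
    p=cam(c); im=p["color"][...,::-1].copy(); print(c,proj(p,X).round(0).tolist()); print(p["W"][:3,3])
    if c=="wrist": print(np.array(p["tool_from_camera"]))
    for n in ["stopper_knob","stopper","jar","dropper_bottle"]:
        for r in tip_of(n,p)[:1]: print(n,np.round(r["point"]),round(r["p"],2),atz(p,r["point"],dict(stopper_knob=.131,stopper=.104,jar=0,dropper_bottle=0)[n]))
    for x,y in proj(p,X): cv2.circle(im,(int(x),int(y)),2,(0,0,255),-1)
    for z,r in ((.147,.016),(.109,.025),(.104,.0275)):
        q=proj(p,np.c_[.4955+r*np.cos(a),-.0917+r*np.sin(a),0*a+z]); cv2.polylines(im,[q.astype(int)],True,(0,255,0),1)
    ims.append(im)
cv2.imwrite("pics/m5.png",np.hstack([cv2.resize(ims[0],(400,300)),cv2.resize(ims[1][215:305,260:380],(400,300),interpolation=cv2.INTER_CUBIC)]))
```

```text
[ 0.4994 -0.0924  0.1304] [ 0.0043  0.1923  0.9813 -0.0002] 0.0001560015681215643 6.975850572343916 [ 5.8258  0.4132 11.9956] [-0.3071 -1.2025  0.0433]
wrist [[318.0, 285.0], [318.0, 294.0], [318.0, 301.0], [318.0, 361.0]]
[ 0.4316 -0.0653  0.2888]
[[-0.     -0.9596 -0.2815  0.0717]
 [ 1.      0.0001 -0.0006 -0.0003]
 [ 0.0006 -0.2815  0.9596 -0.159 ]
 [ 0.      0.      0.      1.    ]]
stopper_knob [316. 288.] 0.71 [ 0.496  -0.0922  0.131 ]
stopper [310. 266.] 0.69 [ 0.4938 -0.0946  0.104 ]
jar [310. 221.] 0.6 [ 0.4921 -0.0965  0.    ]
dropper_bottle [400. 322.] 0.72 [ 0.6082 -0.0577  0.    ]
side [[322.0, 258.0], [322.0, 255.0], [322.0, 252.0], [322.0, 239.0]]
[ 0.1366 -0.7935  0.9503]
stopper_knob [317. 257.] 0.72 [ 0.4837 -0.0942  0.131 ]
stopper [322. 260.] 0.49 [ 0.5012 -0.0868  0.104 ]
jar [322. 286.] 0.76 [ 0.5006 -0.0874  0.    ]
dropper_bottle [350. 264.] 0.76 [ 0.6101 -0.0523  0.    ]
```

View pics/m5.png

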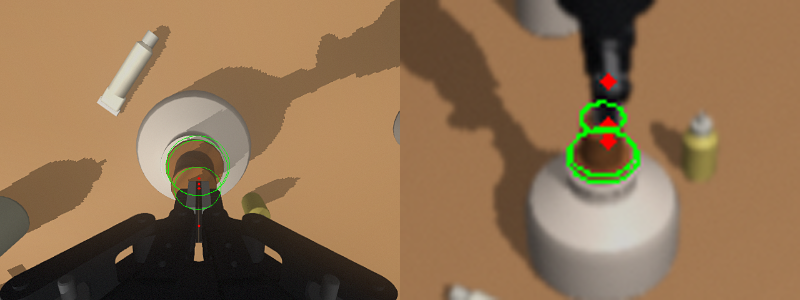

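Run:
```python
from h import *
np.set_printoptions(precision=4,suppress=True)
w=cam("wrist");s=cam("side");t=cam("top"); st=get_state(); print(st["tcp_pos"],st["clock"],st["finger_gap"],st["grip_force"],st["wrist_force"])
g=lambda p,y,x,h,ww:cv2.resize(p["color"][y:y+h,x:x+ww,::-1],(400,300),interpolation=cv2.INTER_CUBIC)
old=cv2.imread("pics/side2.png")[215:305,260:380]
cv2.imwrite("pics/m6.png",np.vstack([np.hstack([g(w,180,180,210,280),g(s,215,260,90,120)]),np.hstack([g(t,205,310,90,120),cv2.resize(old,(400,300),interpolation=cv2.INTER_CUBIC)])]))
```

```text
[ 0.4994 -0.0926  0.1304] 5.6833 -0.00020018840667040746 7.379258377477527 [ 0.5077  1.1644 14.5966]
```

View pics/m6.png

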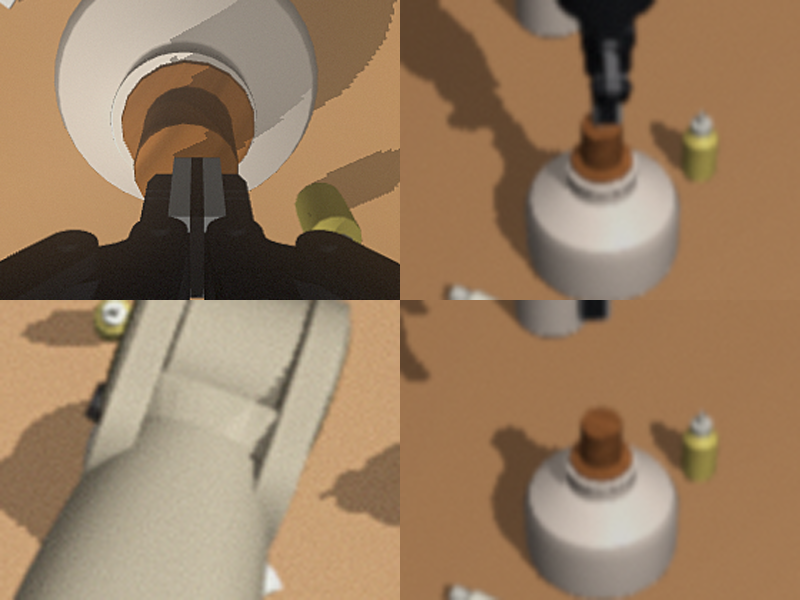

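The fingertips are resting on top of the knob, at crop (605,120) of the side view. The real fingertips are therefore about 28 mm short of the stated tool geometry: with the reported TCP at z=0.130 they sit on the 0.147 knob top. The open pads' scale in the wrist image agrees with this. The jar and stopper have not moved. I'll back off, open, and redo the grip with that offset.

>>> jog_arm(
  moves=[
    {"slide":[0,0,-15],"fingers":1,"angular":[0,0,0]},
    {"slide":[0,0,-35],"fingers":0.5,"angular":[0,0,0]},
    {"slide":[0,0,-40],"fingers":0,"angular":[0,0,0]},
    {"slide":[0,0,-40],"fingers":0,"angular":[0,0,0]},
    {"slide":[0,0,-40],"fingers":0,"angular":[0,0,0]},
    {"slide":[0,0,-40],"fingers":0,"angular":[0,0,0]},
    {"slide":[0,0,-40],"fingers":0,"angular":[0,0,0]},
    {"slide":[0,0,-40],"fingers":0,"angular":[0,0,0]},
  ],
)

```text
clock: 6.35
tcp_pos: [0.4955, -0.0917, 0.1657]
orientation: [-0.001, 0.193, 0.981, 0.0]
wrist_force: [0.4, 0.1, 0.2]
finger_gap: 0.0831
grip_force: 0.0
```

Run:
```python
from h import *
np.set_printoptions(precision=4,suppress=True)
s=get_state();print(s["tcp_pos"],s["orientation"],s["finger_gap"],s["clock"],s["wrist_force"])
p=cam("wrist");save(p,"wrist7.png")
for n,z in dict(stopper_knob=.131,stopper=.104,jar=0).items():
    for r in tip_of(n,p)[:1]: print(n,np.round(r["point"]),r["p"],atz(p,r["point"],z))
```

```text
[ 0.4955 -0.0917  0.1657] [-0.0009  0.1927  0.9813  0.0002] 0.08309642234211465 6.35 [0.3852 0.1283 0.2269]
stopper_knob [314. 269.] 0.64 [ 0.4946 -0.0938  0.131 ]
stopper [309. 253.] 0.77 [ 0.4924 -0.0964  0.104 ]
jar [314. 220.] 0.66 [ 0.4951 -0.095   0.    ]
```

>>> jog_arm(
  moves=[
    {"slide":[0,-1,30],"fingers":0,"angular":[0,0,0]},
    {"slide":[0,-1,50],"fingers":0,"angular":[0,0,0]},
    {"slide":[0,-1,62],"fingers":0,"angular":[0,0,0]},
    {"slide":[0,-1,69],"fingers":0,"angular":[0,0,0]},
    {"slide":[0,-1,69],"fingers":0,"angular":[0,0,0]},
    {"slide":[0,-1,69],"fingers":0.3,"angular":[0,0,0]},
    {"slide":[0,-1,69],"fingers":0.45,"angular":[0,0,0]},
    {"slide":[0,-1,69],"fingers":0.5,"angular":[0,0,0]},
  ],
)

```text
clock: 7.22
tcp_pos: [0.4966, -0.0931, 0.0988]
orientation: [0.001, 0.193, 0.981, -0.0]
wrist_force: [0.2, 1.3, 0.3]
finger_gap: 0.0517
grip_force: 0.0
```

Run:
```python
from h import *
w=cam("wrist");s=cam("side"); st=get_state(); print(st["tcp_pos"],st["clock"],st["finger_gap"],st["grip_force"],st["wrist_force"])
g=lambda p,y,x,h,ww:cv2.resize(p["color"][y:y+h,x:x+ww,::-1],(400,300),interpolation=cv2.INTER_CUBIC)
cv2.imwrite("pics/m8.png",np.hstack([g(w,180,180,210,280),g(s,215,260,90,120)]))
```

```text
[ 0.49642524 -0.09302773  0.09856924] 7.3167 0.04259929058504593 0.0 [ 0.73098494 -0.73015833  0.40918803]
```

View pics/m8.png

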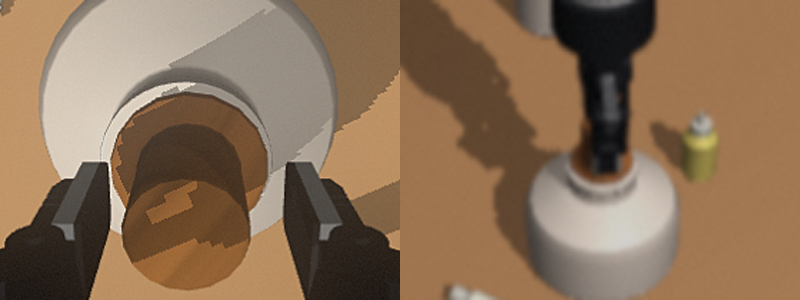

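The fingers now straddle the knob: wrist crop has pads at x=108 and 285 with the knob spanning 123–250, and the side view shows the tips down near the flange. I'll close now.

>>> jog_arm(
  moves=[
    {"slide":[0,0,0],"fingers":1,"angular":[0,0,0]},
    {"slide":[0,0,0],"fingers":1,"angular":[0,0,0]},
    {"slide":[0,0,0],"fingers":1,"angular":[0,0,0]},
    {"slide":[0,0,0],"fingers":1,"angular":[0,0,0]},
    {"slide":[0,0,0],"fingers":1,"angular":[0,0,0]},
  ],
  squeeze=80,
)

```text
clock: 7.73
tcp_pos: [0.4957, -0.0948, 0.0988]
orientation: [0.001, 0.193, 0.981, -0.002]
wrist_force: [-2.3, -5.0, 4.7]
finger_gap: 0.0299
grip_force: 78.7
```

Gripped at 79 N, with the TCP level with the lining, so a pure turn about tool x will rock it. First lean:

>>> jog_arm(
  moves=[
    {"slide":[0,0,-0.8],"fingers":1,"angular":[2,0,0]},
    {"slide":[0,0,-1.7],"fingers":1,"angular":[4,0,0]},
    {"slide":[0,0,-2.6],"fingers":1,"angular":[6,0,0]},
    {"slide":[0,0,-2.6],"fingers":1,"angular":[6,0,0]},
    {"slide":[0,0,-2.6],"fingers":1,"angular":[6,0,0]},
  ],
)

```text
clock: 8.15
tcp_pos: [0.4959, -0.0942, 0.1012]
orientation: [-0.01, 0.192, 0.98, -0.053]
wrist_force: [-2.3, -6.3, 3.8]
finger_gap: 0.0303
grip_force: 79.3
```

Run:
```python
from h import *
np.set_printoptions(precision=4,suppress=True)
s=get_state();print(s["tcp_pos"],s["wrist_force"],s["ft_torque"],s["finger_gap"],np.degrees(Rq(s["orientation"]).as_rotvec()))
w=cam("wrist");q=cam("side");save(w,"w9.png");save(q,"s9.png")
print(tip_of("jar",q)[:1],tip_of("stopper",q)[:1])
g=lambda p,y,x,h,ww:cv2.resize(p["color"][y:y+h,x:x+ww,::-1],(400,300),interpolation=cv2.INTER_CUBIC)
cv2.imwrite("pics/m9.png",np.hstack([g(w,120,140,270,360),g(q,215,260,90,120)]))
```

```text
[ 0.4959 -0.0942  0.1012] [-2.3346 -6.29    3.8308] [-1.2271  0.4497  0.0527] 0.030290649712959108 [ -34.422  -175.3032    9.4964]
[{'point': [318.2, 286.6], 'p': 0.72}] [{'point': [322.0, 258.8], 'p': 0.7}]
```

View pics/m9.png

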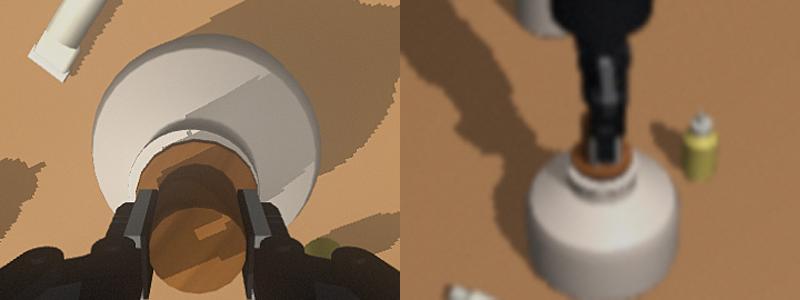

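Leaned 6° (crop: knob tilted, jar at (603,230) flat and unmoved). Now I rock back through upright and over, easing up.

>>> jog_arm(
  moves=[
    {"slide":[0,-0.5,-0.5],"fingers":1,"angular":[-3,0,0]},
    {"slide":[0,-1,-1],"fingers":1,"angular":[-6,0,0]},
    {"slide":[0,-1,-1.5],"fingers":1,"angular":[-9,0,0]},
    {"slide":[0,-1,-2],"fingers":1,"angular":[-12,0,0]},
    {"slide":[0,-1,-2],"fingers":1,"angular":[-12,0,0]},
    {"slide":[0,-1,-2.5],"fingers":1,"angular":[-9,0,0]},
    {"slide":[0,-1,-3],"fingers":1,"angular":[-6,0,0]},
    {"slide":[0,-1,-3.5],"fingers":1,"angular":[-3,0,0]},
    {"slide":[0,-1,-4],"fingers":1,"angular":[0,0,0]},
    {"slide":[0,-1,-4],"fingers":1,"angular":[0,0,0]},
  ],
)

```text
clock: 9.18
tcp_pos: [0.496, -0.0928, 0.1043]
orientation: [-0.01, 0.191, 0.98, -0.053]
wrist_force: [0.1, -4.0, -0.5]
finger_gap: 0.0304
grip_force: 80.9
```

```bash
cat > m.py <<'E'
from h import *
import sys
np.set_printoptions(precision=4,suppress=True)
s=get_state();print(s["clock"],s["tcp_pos"],s["wrist_force"],s["ft_torque"],s["finger_gap"])
print("tool z",Rq(s["orientation"]).as_matrix()[:,2])
w=cam("wrist");q=cam("side")
for n in ("jar","stopper","stopper_knob"):
  for nm,p in (("w",w),("s",q)):
    for r in tip_of(n,p)[:1]: print(nm,n,np.round(r["point"]),round(r["p"],2),atz(p,r["point"],dict(jar=0,stopper=.104,stopper_knob=.131)[n]))
g=lambda p,y,x,h,ww:cv2.resize(p["color"][y:y+h,x:x+ww,::-1],(400,300),interpolation=cv2.INTER_CUBIC)
cv2.imwrite("pics/%s.png"%sys.argv[1],np.hstack([g(w,120,140,270,360),g(q,215,260,90,120)]))
E
python3 m.py m10
```

```text
9.1833 [ 0.496  -0.0928  0.1043] [ 0.0763 -4.0074 -0.5495] [-0.749  -0.0221 -0.0035] 0.030448634227926142
tool z [-0.0399 -0.0997 -0.9942]
w jar [328. 233.] 0.76 [ 0.4923 -0.0951  0.    ]
s jar [318. 286.] 0.61 [ 0.4911 -0.0833  0.    ]
w stopper [318. 297.] 0.6 [ 0.4972 -0.0935  0.104 ]
s stopper [321. 257.] 0.71 [ 0.5031 -0.0757  0.104 ]
w stopper_knob [320. 326.] 0.63 [ 0.4992 -0.09    0.131 ]
s stopper_knob [321. 252.] 0.44 [ 0.5005 -0.082   0.131 ]
```

The stopper follows (up about 5.5 mm) with near-zero pull. Same rocking again.

>>> jog_arm(
  moves=[
    {"slide":[0,-0.2,-0.5],"fingers":1,"angular":[-3,0,0]},
    {"slide":[0,-0.5,-1],"fingers":1,"angular":[-6,0,0]},
    {"slide":[0,-0.5,-1.5],"fingers":1,"angular":[-9,0,0]},
    {"slide":[0,-0.5,-2],"fingers":1,"angular":[-12,0,0]},
    {"slide":[0,-0.5,-2.2],"fingers":1,"angular":[-12,0,0]},
    {"slide":[0,-0.5,-2.7],"fingers":1,"angular":[-9,0,0]},
    {"slide":[0,-0.5,-3.2],"fingers":1,"angular":[-6,0,0]},
    {"slide":[0,-0.5,-3.7],"fingers":1,"angular":[-3,0,0]},
    {"slide":[0,-0.5,-4.2],"fingers":1,"angular":[0,0,0]},
    {"slide":[0,-0.5,-4.2],"fingers":1,"angular":[0,0,0]},
  ],
)

```text
clock: 10.42
tcp_pos: [0.4958, -0.0926, 0.1087]
orientation: [-0.01, 0.191, 0.98, -0.052]
wrist_force: [0.6, -1.2, 0.7]
finger_gap: 0.0301
grip_force: 81.5
```

>>> jog_arm(
  moves=[
    {"slide":[0,-0.2,-0.5],"fingers":1,"angular":[-3,0,0]},
    {"slide":[0,-0.5,-1],"fingers":1,"angular":[-6,0,0]},
    {"slide":[0,-0.5,-1.5],"fingers":1,"angular":[-9,0,0]},
    {"slide":[0,-0.5,-2],"fingers":1,"angular":[-12,0,0]},
    {"slide":[0,-0.5,-2.2],"fingers":1,"angular":[-12,0,0]},
    {"slide":[0,-0.5,-2.7],"fingers":1,"angular":[-9,0,0]},
    {"slide":[0,-0.5,-3.2],"fingers":1,"angular":[-6,0,0]},
    {"slide":[0,-0.5,-3.7],"fingers":1,"angular":[-3,0,0]},
    {"slide":[0,-0.5,-4.2],"fingers":1,"angular":[0,0,0]},
    {"slide":[0,-0.5,-4.2],"fingers":1,"angular":[0,0,0]},
  ],
)

```text
clock: 11.25
tcp_pos: [0.4954, -0.0925, 0.1129]
orientation: [-0.01, 0.191, 0.98, -0.052]
wrist_force: [-1.5, -0.9, 3.8]
finger_gap: 0.0303
grip_force: 81.8
```

```bash
python3 m.py m11
```

```text
11.25 [ 0.4954 -0.0925  0.1129] [-1.5004 -0.8805  3.7909] [-0.461   0.3372 -0.0897] 0.030315765821620815
tool z [-0.0405 -0.0983 -0.9943]
w jar [330. 231.] 0.95 [ 0.4924 -0.0942  0.    ]
s jar [318. 288.] 0.96 [ 0.4891 -0.0892  0.    ]
w stopper [317. 297.] 0.9 [ 0.5    -0.0959  0.104 ]
s stopper [319. 257.] 0.74 [ 0.5002 -0.0733  0.104 ]
w stopper_knob [319. 326.] 0.72 [ 0.5026 -0.0927  0.131 ]
s stopper_knob [316. 250.] 0.74 [ 0.4908 -0.0722  0.131 ]
```

View pics/m11.png

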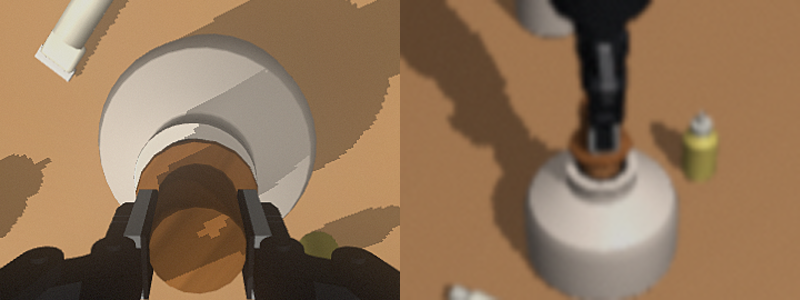

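The flange is clearly up off the rim (side crop (600,145) against rim (603,175)) and the jar is in place. Rise is about 14 mm; two more rounds.

>>> jog_arm(
  moves=[
    {"slide":[0,-0.2,-0.5],"fingers":1,"angular":[-3,0,0]},
    {"slide":[0,-0.5,-1],"fingers":1,"angular":[-6,0,0]},
    {"slide":[0,-0.5,-1.5],"fingers":1,"angular":[-9,0,0]},
    {"slide":[0,-0.5,-2],"fingers":1,"angular":[-12,0,0]},
    {"slide":[0,-0.5,-2.2],"fingers":1,"angular":[-12,0,0]},
    {"slide":[0,-0.5,-2.7],"fingers":1,"angular":[-9,0,0]},
    {"slide":[0,-0.5,-3.2],"fingers":1,"angular":[-6,0,0]},
    {"slide":[0,-0.5,-3.7],"fingers":1,"angular":[-3,0,0]},
    {"slide":[0,-0.5,-4.2],"fingers":1,"angular":[0,0,0]},
    {"slide":[0,-0.5,-4.2],"fingers":1,"angular":[0,0,0]},
  ],
)

```text
clock: 12.48
tcp_pos: [0.4957, -0.0934, 0.1174]
orientation: [-0.01, 0.192, 0.98, -0.052]
wrist_force: [-1.3, -3.5, 3.3]
finger_gap: 0.0299
grip_force: 81.5
```

>>> jog_arm(
  moves=[
    {"slide":[0,-0.2,-0.5],"fingers":1,"angular":[-3,0,0]},
    {"slide":[0,-0.5,-1],"fingers":1,"angular":[-6,0,0]},
    {"slide":[0,-0.5,-1.5],"fingers":1,"angular":[-9,0,0]},
    {"slide":[0,-0.5,-2],"fingers":1,"angular":[-12,0,0]},
    {"slide":[0,-0.5,-2.2],"fingers":1,"angular":[-12,0,0]},
    {"slide":[0,-0.5,-2.7],"fingers":1,"angular":[-9,0,0]},
    {"slide":[0,-0.5,-3.2],"fingers":1,"angular":[-6,0,0]},
    {"slide":[0,-0.5,-3.7],"fingers":1,"angular":[-3,0,0]},
    {"slide":[0,-0.5,-4.2],"fingers":1,"angular":[0,0,0]},
    {"slide":[0,-0.5,-4.2],"fingers":1,"angular":[0,0,0]},
  ],
)

```text
clock: 13.32
tcp_pos: [0.4957, -0.0923, 0.1211]
orientation: [-0.01, 0.191, 0.98, -0.052]
wrist_force: [0.0, 1.7, -0.1]
finger_gap: 0.0298
grip_force: 81.2
```

Loose now (about 22 mm up). Bring it upright and raise it to about 14 mm above the rim.

>>> jog_arm(
  moves=[
    {"slide":[0,-0.2,-1],"fingers":1,"angular":[-2,0,0]},
    {"slide":[0,-0.4,-2],"fingers":1,"angular":[-4,0,0]},
    {"slide":[0,-0.6,-4],"fingers":1,"angular":[-6,0,0]},
    {"slide":[0,-1,-8],"fingers":1,"angular":[-6,0,0]},
    {"slide":[0,-1.4,-12],"fingers":1,"angular":[-6,0,0]},
    {"slide":[0,-1.8,-16.5],"fingers":1,"angular":[-6,0,0]},
    {"slide":[0,-1.8,-16.5],"fingers":1,"angular":[-6,0,0]},
    {"slide":[0,-1.8,-16.5],"fingers":1,"angular":[-6,0,0]},
    {"slide":[0,-1.8,-16.5],"fingers":1,"angular":[-6,0,0]},
    {"slide":[0,-1.8,-16.5],"fingers":1,"angular":[-6,0,0]},
  ],
)

```text
clock: 14.15
tcp_pos: [0.4953, -0.0933, 0.1377]
orientation: [-0.0, 0.192, 0.981, 0.0]
wrist_force: [-0.2, 0.3, -0.9]
finger_gap: 0.0302
grip_force: 81.2
```

```bash
python3 m.py m12
```

```text
14.15 [ 0.4953 -0.0933  0.1377] [-0.1702  0.2663 -0.8589] [-0.0016  0.0145  0.0152] 0.030238186418026478
tool z [-0.0003  0.0001 -1.    ]
w jar [316. 224.] 0.65 [ 0.4934 -0.0941  0.    ]
s jar [316. 288.] 0.6 [ 0.4837 -0.0876  0.    ]
w stopper [316. 295.] 0.98 [ 0.5095 -0.1007  0.104 ]
s stopper [321. 248.] 0.61 [ 0.5192 -0.0478  0.104 ]
w stopper_knob [321. 328.] 0.71 [ 0.5159 -0.1001  0.131 ]
s stopper_knob [319. 248.] 0.72 [ 0.5014 -0.0695  0.131 ]
```

View pics/m12.png

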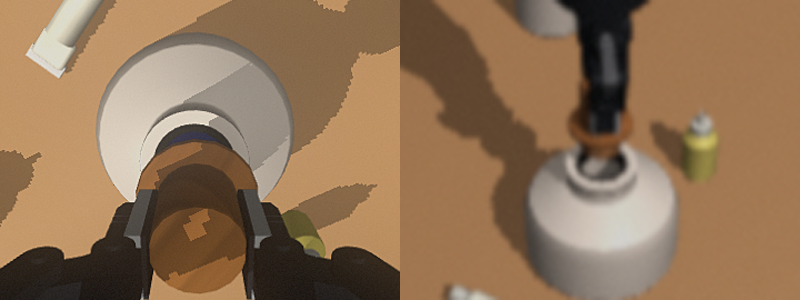

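The mouth is open (side crop (603,165)), the stopper is held upright just above it, the jar is flat and unmoved, and wrist forces are near zero. Handing in.

```bash
python3 -c "
from workcell import *
print(hand_in())"
```

```text
the job is handed in; nothing more can be done
None
```

The stopper was rocked out of the squat jar and handed in held upright about 15 mm above the mouth; the jar still stands where it was and I saw no bystander moved, though hand-in returned no verdict and my first grip missed and pressed on the knob at about 15 N.

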